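# Bring the hanging planter down with the lifting hook

## Robot

A 7-joint arm with a two-finger parallel gripper is mounted at the origin on the work surface. World frame = base frame: x ahead of the robot, y to its left, z up, the work surface at z = 0. Lengths are in m, angles in rad, forces in N, time in s.
With the tool pointing down it reaches from about 0.4 to 0.875 m from the base axis. Payload 19.3 kg.
Tool frame: the origin (TCP) lies at the very end of the fingers, on their centre line; the grasp point (between the pads) lies 19 mm behind it; z points along the fingers, y is the line along which they close (so a half turn about z gives the same grasp; the last joint's range is limited). The gripper opens to 85 mm and grips with 20 to 120 N. Pads are 22 mm wide; open, the fingers measure 114 mm over their backs; the gripper's body (76 mm by 85 mm) begins 54 mm behind the grasp point. The pads swing forward as they close: fully open they stand 13 mm farther back than shut.
Start: joints at [-1.345, 0.521, -0.036, 1.599, 0.021, 1.021, -0.113], TCP at [0.182, 0.598, 0.231] pointing down, gripper open.
Joint ranges: [-2.91, 2.91], [-0.3, 2.13], [-1.5, 1.42], [0.17, 2.43], [-1.26, 4.41], [0.16, 1.93], [-2.52, 2.52]. Speed limits (rad/s): [1.89, 1.89, 2.39, 2.39, 3.01, 3.01, 3.01].

## Interface

Orientations are given as [roll, pitch, yaw] about the fixed x, y, z axes, in that order (R = Rz(yaw) Ry(pitch) Rx(roll)).
In Python, from workcell import observe, grab_frame, job_done gives the robot as it stands.
- The arm moves only by the tool move_arm, never from a script. Its argument "plan" is a list that holds one entry, the list of rows, each a list of 7 numbers: the shift along the tool's x, y, z each as a share of 0.02 m, from -1 to 1, then the turn, a rotation vector about the tool's x, y, z each as a share of 6 degrees, from -1 to 1, then the opening, from -1 (shut) to 1 (fully open). A call has exactly 10 rows; each row shifts and turns the commanded pose from where the row before left it, along the tool's axes as they then stand; what a row does not reach is not made up. A row lasts 1/10 s, in which the tool goes at most 50 mm and 8.59 degrees, less where a joint would pass 70% of its speed; a pose out of reach is approached as far as the arm can. A call with a number of a shift or a turn outside -1 to 1 is refused whole. A call with a gripper value outside its range is refused whole. The fingers move at their own pace and stop on an object; "grip_force" is the grip in N (left out, the last holds). Time passes only in rows, so rows that do not move let the fingers close, or fill a call up. It gives the time, the measured TCP pose, the force, the opening and the grip force at its end, in the units of the state.
- observe(): the state, without advancing time (a new reading comes with each control period).
- grab_frame(name): name is "scene" or "top" or "wrist"; returns a dict with "color" (384x512x3 uint8, red, green, blue), "intrinsics" (3x3 intrinsics, pixels), "position" and "orientation" of the camera in the world; the wrist camera has in their place "tool_from_camera" (4x4, takes a point from camera to tool coordinates, whose origin is the TCP and whose axes are the flange's). Camera axes: x right, y down, z forward; pixel columns grow to the right and rows downward; lengths in m; the calibration is good to about 2 mm. A picture is of the moment at which its call begins: read the wrist's pose just before it. There is no depth.
- job_done(): hands the job in; it is judged then, once.
The state is a dict: "clock": time; "qpos": joint angles; "qd": joint speeds; "joint_efforts": joint torques, N m; "position": TCP position; "tool_rot": TCP orientation; "force": force on the tool from outside, world axes, zero at the start; "moment": the same for the moment, N m; "grip_width": finger opening in m; "finger_force": force on a finger pad.
Only numpy, scipy, OpenCV 4.12 (cv2) and the standard library are available. Lean on these libraries where they do the work, as an engineer would, in place of code of your own. Each camera call takes 0.05 s, during which the arm holds its last target. There are 200 camera calls.

## Task

Take the lifting hook out of its tub and use it to lift the empty hanging planter by its bail up and off the stand's hook; set the planter gently upright in the middle of the saucer, unhook, and stand the lifting hook back upright in the tub. Never touch the planter with the gripper or arm, never drop or tip it, and leave the saucer, the two herb pots and the feed bottle where they are.

Things in the scene. Friction and masses are not known exactly. Their poses are not given: they have to be found in the camera images.
- planter: empty round orange plastic planter, 98 mm across the rim, 72 mm across the base, 75 mm high, 0.28 kg, the only pot with a bail: rigid 8 mm steel wire over it in its y-z plane, uprights at y = +-49 mm, joined on top by a straight level bar along y. Origin: centre of the underside, z up; it starts hanging about 15 mm over the bench, the bar in the stand's hook
- planter_bar (a point): centre of the bail's top bar, on its centre line, 150 mm above the planter's underside; bar 84 mm long along y, 8 mm thick; axes as the planter
- stand: dark steel hook stand, fixed. Origin: on the bench, right under the hook's cup; x points from the cup to the post. Post 16 mm thick, 206 mm tall, at x = +100 mm on a base plate 150 mm wide, 12 mm high (x = 20 to 150 mm). A flat arm 20 mm wide (y), 5 mm thick runs from the post to x = -14 mm
- stand_cup (a point): middle of the hook's cup floor (the arm's upper face), 161 mm above the bench, axes as the stand. The cup is 19 mm long in x, between a tip at x = -14 to -9 mm that rises 18 mm above the floor and a 12 mm high stop at x = +10 to +15 mm; the bar comes out upward, then towards -x
- lifter: lifting hook: steel-wire fork, C-shaped from the side, under an upright pale wood handle; 174 mm tall, 0.15 kg, standing upright in the tub. Origin: on the handle's axis, level with the prongs' underside; z up the handle, x out of the C's open mouth. The C's back wire is at x = -51 to -39 mm, the crossbar behind the prongs 54 mm wide (y), the top wire's underside at z = 80 mm
- lifter_grip (a point): where to grip the wood handle from above, across y: 135 mm above the lifter's origin, on its axis. Handle 24 mm (x) by 22 mm (y), from 43 mm below to 39 mm above this point; axes as the lifter
- lifter_cup (a point): centre line of a bar carried by the prongs: 14 mm above the lifter's origin; axes as the lifter. Prongs of 10 mm wire at y = +-22 mm, 34 mm clear between them (room for the stand's arm), upper face 4 mm below this point, upturned tips reaching x = 25 mm and 8 mm above it, slopes rising behind x = -15 mm. A bar 16 mm or more above this point passes over the tips
- tub: open black plastic box, fixed, 135 (x) by 115 (y) by 60 mm high, walls and floor 5 mm. Origin: centre of its underside. The lifting hook stands in it, prongs on the floor, origin near x = +12 mm
- saucer: round terracotta saucer, 140 mm across the rim, 18 mm high, inner floor 106 mm across and 6 mm above the bench, loose. Origin: centre of its underside
- mint: yellow herb pot with leaves, 104 mm across, pot 95 mm high, up to 190 mm with leaves; bystander. Origin: centre of the underside
- oregano: orange herb pot with leaves, 100 mm across, pot 90 mm high, up to 165 mm with leaves; bystander. Origin: centre of the underside
- feed: green bottle of plant feed with a white cap, 64 mm across, 150 mm tall; bystander. Origin: centre of the underside
Mind the look-alikes: they are no part of the job. There is more than one size of the lifter; the job needs the largest.

How it is judged:
By the outcome, as a careful person would: the job done as asked, in the order asked, and still so for the second after the job is handed in, with the robot touching nothing.
It also fails if it takes over 64 s, if anything falls off the work surface, if the arm or the gripper's body presses on something with over 40 N, if the wrist force passes 120 N, or if a joint passes its speed limit or range.

## Working session

There is one attempt and no reset: what is moved stays moved. The work goes in short steps, Python scripts to look and compute and a tool call to move; the robot and the scene stay as the last step left them, time stands still between calls to the robot, and variables do not carry over. Pictures are saved under pics/ and viewed, at most 10 in all, crops included, and the job is handed in when it is done.

Besides the shell and the picture viewer there is one more tool, called after "Emit:" as name(argument=value, ...) on one line, values as JSON. move_arm: Moves the arm, as the interface text tells. Shift numbers are shares of 0.02 m and turn numbers shares of 6 degrees, none past 1 either way. Its arguments: {"type":"object","properties":{"plan":{"type":"array"},"grip_force":{"type":"number"}},"required":["plan"]}

```bash
mkdir -p pics
cat > h.py <<'E'
import numpy as np, cv2
from workcell import observe, grab_frame, job_done
from scipy.spatial.transform import Rotation as R
def cam(n):
    s=observe(); f=grab_frame(n)
    K=np.array(f["intrinsics"])
    if n=="wrist":
        T=np.array(f["tool_from_camera"]); Rt=R.from_euler("xyz",s["tool_rot"]).as_matrix()
        Rc=Rt@T[:3,:3]; p=Rt@T[:3,3]+np.array(s["position"])
    else:
        o=np.array(f["orientation"]); p=np.array(f["position"])
        Rc=o if o.shape==(3,3) else R.from_euler("xyz",o).as_matrix()
    return f["color"],K,Rc,p
def ray(c,u,v):
    d=c[2]@np.linalg.solve(c[1],[u,v,1.]); return c[3],d/np.linalg.norm(d)
def onz(c,u,v,z):
    p,d=ray(c,u,v); return p+d*(z-p[2])/d[2]
def proj(c,P):
    q=c[1]@(c[2].T@(np.array(P)-c[3])); return q[:2]/q[2]
def tri(a,ua,b,ub):
    p,d=ray(a,*ua);q,e=ray(b,*ub)
    s=np.linalg.lstsq(np.c_[d,-e],q-p,rcond=None)[0]
    return (p+s[0]*d+q+s[1]*e)/2, np.linalg.norm(p+s[0]*d-q-s[1]*e)
def save(c,name,crop=None,k=1):
    im=c[0][...,::-1]
    if crop: x0,y0,x1,y1=crop; im=im[y0:y1,x0:x1]
    cv2.imwrite("pics/"+name,cv2.resize(im,None,fx=k,fy=k,interpolation=cv2.INTER_CUBIC))
E
python3 - <<'E'
from h import *
import pickle
s=observe(); print(s)
d={}
for n in("scene","top"):
    d[n]=cam(n); print(n,d[n][1].round(1).tolist(),d[n][3],d[n][2].round(3).tolist()); save(d[n],n+"0.png",k=1.5)
pickle.dump(d,open("d0.pkl","wb"))
E
```

```text
{'clock': 0.0, 'qpos': array([-1.34515657,  0.52205471, -0.03631177,  1.5999971 ,  0.02120762,
        1.0210798 , -0.11280613]), 'qd': array([ 0.00107242,  0.00098282,  0.00060933,  0.0004912 , -0.00062651,
       -0.00134345,  0.00096091]), 'joint_efforts': array([ 7.18813790e-04, -9.27094603e+01,  1.98011354e+00, -3.69934773e+01,
        1.79365621e-02,  8.20576708e-03, -1.74565071e-05]), 'position': array([0.18216347, 0.59751775, 0.23070445]), 'tool_rot': array([-3.14044284e+00,  9.57215223e-05,  2.84572708e+00]), 'force': array([ 1.03102733, -0.01201781, -0.40603544]), 'moment': array([0.01318011, 0.03495017, 0.01828102]), 'finger_force': 0.0, 'grip_width': 0.08566130814182935}
scene [[413.5, 0.0, 256.8], [0.0, 413.5, 192.1], [0.0, 0.0, 1.0]] [0.91031018 0.66578824 1.15861132] [[-0.841, 0.45, -0.298], [0.54, 0.695, -0.474], [-0.006, -0.56, -0.828]]
top [[499.5, 0.0, 249.6], [0.0, 499.5, 185.8], [0.0, 0.0, 1.0]] [0.22164525 0.05021091 1.69847613] [[0.0, -0.98, 0.197], [-1.0, -0.001, -0.006], [0.006, -0.197, -0.98]]
```

View pics/scene0.png

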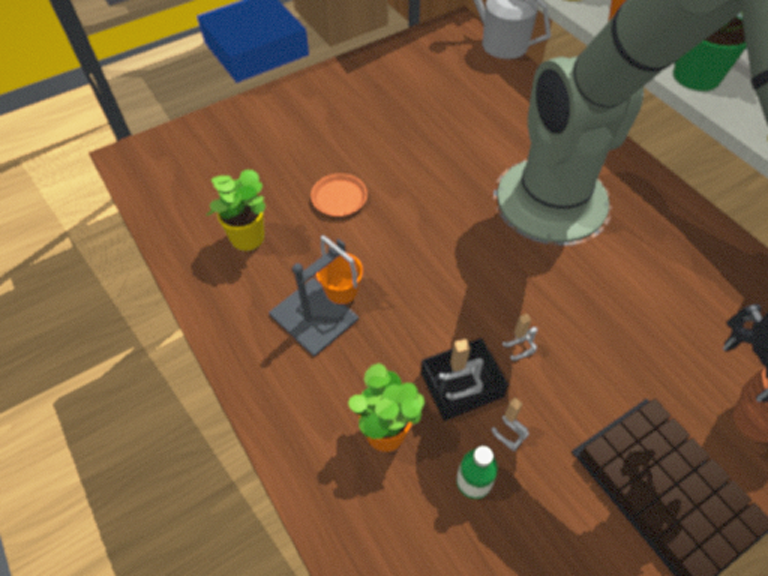

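View pics/top0.png

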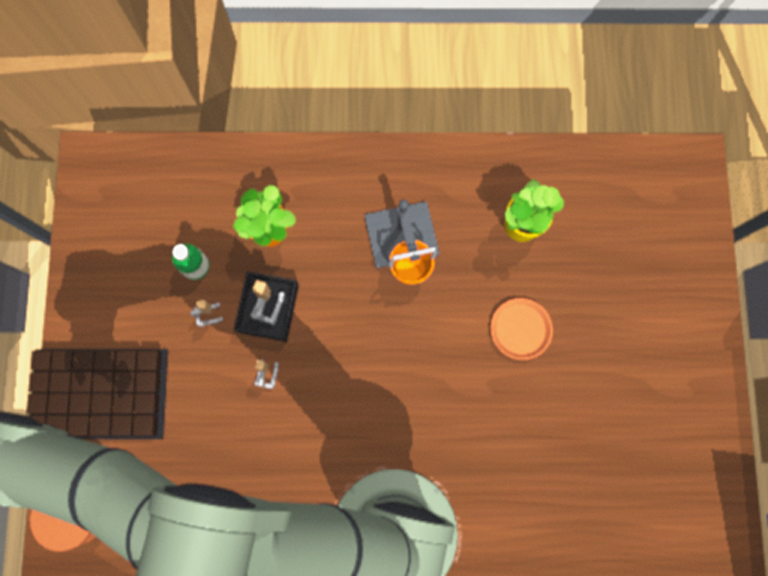

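Scene view (shown at 1.5x):
- Candidate lifters are at (460,365) in the tub, and two smaller ones on the bench at (522,335) and (513,425). In the top view these are (265,300), (265,372) and (207,312). I choose the one in the tub, which is the largest.
- The planter with the bail hangs from the stand at (340,275), or (410,262) in the top view. The look-alikes are the orange oregano at (388,420) and the pots off to the side.
- The saucer is at (340,195), or (521,328) in the top view.

Next is a close crop to check.

Run:
```python
from h import *
import pickle
d=pickle.load(open("d0.pkl","rb"))
def cr(n,x0,y0,w=80,h=60,k=5):
    im=cv2.resize(d[n][0][y0:y0+h,x0:x0+w,::-1],None,fx=k,fy=k,interpolation=cv2.INTER_CUBIC)
    for i in range(0,w,10): cv2.putText(im,str(x0+i),(i*k,8),0,.3,(255,255,255),1); cv2.line(im,(i*k,10),(i*k,14),(255,255,255),1)
    for i in range(0,h,10): cv2.putText(im,str(y0+i),(0,i*k+4),0,.3,(255,255,255),1)
    return im
a=np.vstack([np.hstack([cr("scene",270,215),cr("scene",175,155)]),np.hstack([cr("top",140,175),cr("top",235,130)])])
cv2.imwrite("pics/m1.png",a)
```

```text
(no output)
```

View pics/m1.png

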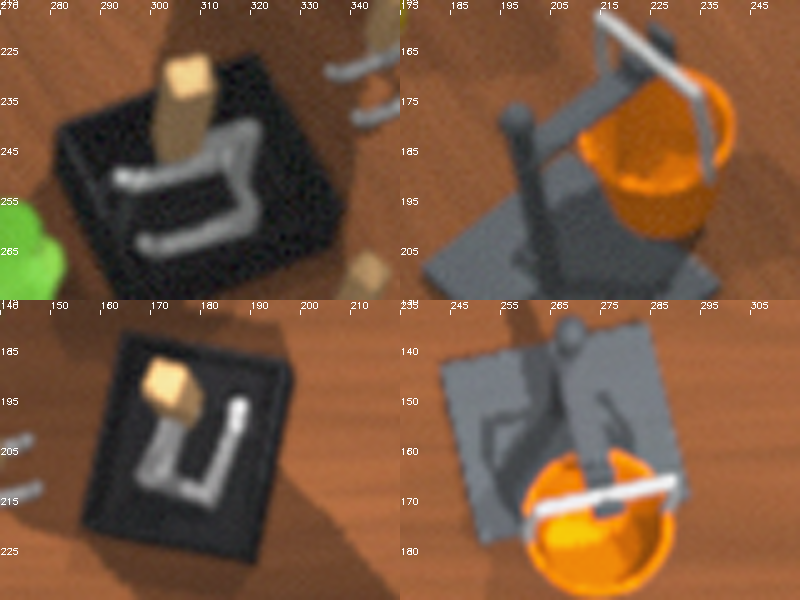

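The crop shows the tub lifter is the full-size one. Its handle top is at scene (307,230) and top (173,192). The bail bar runs through the cup from (263,172) to (290,166) in the top view. Next I triangulate.

Run:
```python
from h import *
import pickle
d=pickle.load(open("d0.pkl","rb")); S,T=d["scene"],d["top"]
def yaw(v): return np.degrees(np.arctan2(v[1],v[0])).round(1)
def t(n,s,p): x,e=tri(S,s,T,p); print(n,x.round(4),"err",e.round(4)); return x
h=t("handle top(.179)",(307.4,230.4),(173.4,191.6)); print(" onz",onz(S,307.4,230.4,.179).round(4),onz(T,173.4,191.6,.179).round(4))
a=t("bar L",(215,158),(262.6,172.4)); b=t("bar R",(234,173.4),(290,166)); print("len",np.linalg.norm(a-b),"yaw y-axis",yaw(a-b),yaw(b-a))
t("bar mid",(224.5,165.7),(276.3,169.2))
pa,pb=onz(T,262.6,172.4,.169),onz(T,290,166,.169); print("onz T",pa,pb,yaw(pa-pb))
pa,pb=onz(S,215,158,.169),onz(S,234,173.4,.169); print("onz S",pa,pb,yaw(pa-pb))
p=t("post top(.206)",(198,178.6),(269,136.4)); print(onz(T,269,136.4,.206),onz(S,198,178.6,.206))
c=[onz(T,*u,.012) for u in((243,143),(284,134.4),(293,169.6),(251,179))]
print(np.round(c,4)); print("stand x yaw",yaw(c[0]-c[3]),yaw(c[1]-c[2]),"y",yaw(c[0]-c[1]),yaw(c[3]-c[2]),[np.linalg.norm(c[i]-c[i-1]).round(3) for i in range(4)])
# lifter prong pts
f=onz(T,188,196,.02); r=onz(T,181.6,214.6,.01); r2=onz(T,169.4,210.6,.01); print("prong",f,r,yaw(f-r),"cross",yaw(r2-r),np.linalg.norm(r2-r))
f1=onz(S,294.2,250.4,.025); f2=onz(S,299.4,263.6,.025); print("tips",f1,f2,yaw(f1-f2),np.linalg.norm(f1-f2))
# tub corners top view z=.06
tc=[onz(T,*u,.06) for u in((164.5,182.5),(198.5,188),(191,226.5),(157,219.5))]; print("tub",np.round(tc,4),np.mean(tc,0),yaw(tc[1]-tc[0]),yaw(tc[0]-tc[3]),[np.linalg.norm(tc[i]-tc[i-1]).round(3) for i in range(4)])
# saucer: mask in both
for n,c in d.items():
    hsv=cv2.cvtColor(c[0],cv2.COLOR_RGB2HSV)
    u,v=proj(c,onz(T,347,219,.015)); x0,y0=int(u)-32,int(v)-32
    q=c[0][y0:y0+64,x0:x0+64].astype(int); m=((q[...,0]>165)&(q[...,0]-q[...,1]>70)).astype(np.uint8)
    cs=max(cv2.findContours(m,0,1)[0],key=cv2.contourArea); e=cv2.fitEllipse(cs); ce=np.array(e[0])+[x0,y0]
    print(n,"saucer",ce,e,onz(c,*ce,.018).round(4),onz(c,*ce,.012).round(4))
    P=np.array([onz(c,*(k[0]+[x0,y0]),.018) for k in cs]); print(P.max(0),P.min(0))
```

```text
handle top(.179) [0.509  0.2793 0.1724] err 0.0044
 onz [0.5103 0.2836 0.179 ] [0.5092 0.2767 0.179 ]
bar L [ 0.5868 -0.0168  0.2182] err 0.0614
bar R [ 0.5788 -0.064   0.1134] err 0.0767
len 0.11528581518304028 yaw y-axis 80.3 -99.7
bar mid [ 0.5829 -0.0418  0.1621] err 0.005
onz T [5.72881444e-01 1.46464532e-04 1.69000000e-01] [ 0.59369527 -0.08629199  0.169     ] 103.5
onz S [ 0.59298727 -0.07656114  0.169     ] [0.57435553 0.00554185 0.169     ] -77.2
post top(.206) [ 0.6811 -0.0186  0.1955] err 0.0034
[ 0.6792771  -0.01912708  0.206     ] [ 0.68245202 -0.00975025  0.206     ]
[[ 0.7145  0.0632  0.012 ]
 [ 0.7462 -0.081   0.012 ]
 [ 0.6191 -0.1105  0.012 ]
 [ 0.5855  0.0352  0.012 ]]
stand x yaw 12.2 13.1 y 102.4 103.0 [np.float64(0.132), np.float64(0.148), np.float64(0.131), np.float64(0.15)]
prong [0.5241311  0.25020792 0.02      ] [0.46154908 0.27160446 0.01      ] -18.9 cross 71.9 0.04413504845667478
tips [0.52183448 0.25702438 0.025     ] [0.53402134 0.30044969 0.025     ] -105.7 0.045102964225438115
tub [[0.5627 0.3252 0.06  ]
 [0.5441 0.2111 0.06  ]
 [0.415  0.2331 0.06  ]
 [0.4381 0.3457 0.06  ]] [0.48997942 0.27874068 0.06      ] -99.3 -9.3 [np.float64(0.126), np.float64(0.116), np.float64(0.131), np.float64(0.115)]
scene saucer [225.5803299  129.27109909] ((33.58032989501953, 32.27109909057617), (27.400392532348633, 37.1342887878418), 86.03783416748047) [ 0.4443 -0.2875  0.018 ] [ 0.4419 -0.2925  0.012 ]
[ 0.5121758  -0.21901329  0.018     ] [ 0.37390412 -0.35949734  0.018     ]
top saucer [347.66326141 219.05715942] ((33.66326141357422, 32.057159423828125), (40.739803314208984, 42.42578887939453), 122.89585876464844) [ 0.4457 -0.2925  0.018 ] [ 0.4465 -0.2937  0.012 ]
[ 0.51823041 -0.22192133  0.018     ] [ 0.37486238 -0.36492242  0.018     ]
```

Emit:
move_arm(plan=[[[-0.6, -0.3, -0.3, 0, 0, 0, 1], [-1, -0.5, -0.3, 0, 0, 0, 1], [-1, -0.5, -0.3, 0, 0, 0, 1], [-1, -0.5, -0.3, 0, 0, 0, 1], [-1, -0.5, -0.3, 0, 0, 0, 1], [-1, -0.5, -0.3, 0, 0, 0, 1], [-1, -0.5, -0.3, 0, 0, 0, 1], [-1, -0.5, -0.3, 0, 0, 0, 1], [-1, -0.5, -0.3, 0, 0, 0, 1], [-1, -0.5, -0.3, 0, 0, 0, 1]]])

```text
clock: 1.1
position: [0.339, 0.4484, 0.2919]
tool_rot: [-3.142, 0.0, 2.845]
force: [-0.4, -0.2, 0.0]
grip_width: 0.0855
finger_force: 0.0
```

Emit:
move_arm(plan=[[[-1, -0.5, 0, 0, 0, 0, 1], [-1, -0.5, 0, 0, 0, 0, 1], [-1, -0.5, 0, 0, 0, 0, 1], [-1, -0.5, 0, 0, 0, 0, 1], [-1, -0.5, 0, 0, 0, 0, 1], [-1, -0.5, 0, 0, 0, 0, 1], [-0.9, -0.5, 0, 0, 0, 0, 1], [-0.5, -0.3, 0, 0, 0, 0, 1], [0, 0, 0, 0, 0, 0, 1], [0, 0, 0, 0, 0, 0, 1]]])

```text
clock: 2.1
position: [0.4568, 0.3345, 0.2914]
tool_rot: [3.141, -0.0, 2.846]
force: [0.3, -0.1, 0.1]
grip_width: 0.0856
finger_force: 0.0
```

Run:
```python
from h import *
import pickle
s=observe(); print(s["position"],s["tool_rot"],s["clock"],s["force"])
w=cam("wrist"); print(w[1].tolist(),w[3],w[2].round(3).tolist()); save(w,"w1.png",k=1.5); pickle.dump(w,open("w1.pkl","wb"))
```

```text
[0.45681805 0.3345224  0.29138182] [ 3.14136089e+00 -3.75991315e-04  2.84597827e+00] 2.1 [ 0.33812702 -0.12655358  0.11541532]
[[317.23050053782123, 0.0, 258.5729070745321], [0.0, 317.23050053782123, 192.4190988518332], [0.0, 0.0, 1.0]] [0.38103356 0.35746485 0.43475637] [[0.29, 0.91, 0.297], [0.957, -0.276, -0.09], [0.0, 0.31, -0.951]]
```

View pics/w1.png

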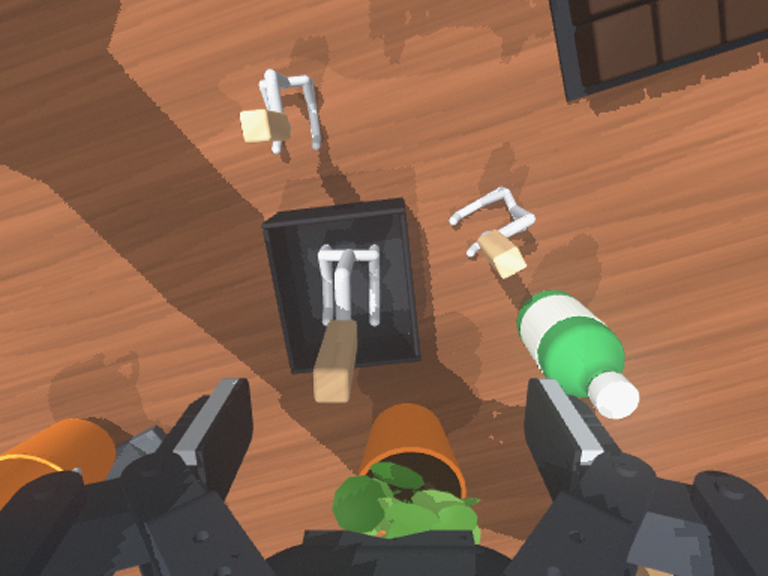

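The wrist view shows the lifter standing in the tub. Its handle top is at about (333,387) shown, the prong tips at (327,320) and (374,320), and the crossbar from (327,256) to (376,255). It is nearly aligned with the tool.

Run:
```python
from h import *
import pickle
w=pickle.load(open("w1.pkl","rb")); D=lambda u,v,z: onz(w,u/1.5,v/1.5,z)
def yaw(v): return np.degrees(np.arctan2(v[1],v[0])).round(1)
h=D(333,387,.179); print("handle",h)
t1,t2=D(327,320,.025),D(374,320,.025); c1,c2=D(327,248,.02),D(376,247,.02)
print(t1,t2,np.linalg.norm(t1-t2),yaw(t1-t2)+90); print(c1,c2,yaw(c1-c2)+90); print(yaw(t1-c1),yaw(t2-c2))
L=(t1+t2)/2; 
for y in(-17,-18): a=np.radians(y); print("origin from tips", L-np.array([np.cos(a),np.sin(a),0])*.02)
tc=[D(*u,.06) for u in((264,225),(404,199),(419,358),(292,372))]; print(np.mean(tc,0))
```

```text
handle [0.51122915 0.28327936 0.179     ]
[0.5218036  0.25599263 0.025     ] [0.5344362  0.29762175 0.025     ] 0.04350363769724041 -16.900000000000006
[0.45825688 0.27741319 0.02      ] [0.47007538 0.31950654 0.02      ] -15.700000000000003
-18.6 -18.8
origin from tips [0.50899381 0.28265463 0.025     ]
origin from tips [0.50909877 0.28298753 0.025     ]
[0.49094195 0.28689572 0.06      ]
```

Emit:
move_arm(plan=[[[-0.8, -0.4, 0, 0, 0, 0, 1], [-1, -0.5, 0, 0, 0, 0, 1], [-1, -0.5, 0, 0, 0, 0, 1], [-0.5, -0.3, 0.4, 0, 0, 0, 1], [0, 0, 1, 0, 0, 0, 1], [0, 0, 1, 0, 0, 0, 1], [0, 0, 1, 0, 0, 0, 1], [0, 0, 1, 0, 0, 0, 1], [0, 0, 1, 0, 0, 0, 1], [0, 0, 1, 0, 0, 0, 1]]])

```text
clock: 3.15
position: [0.5095, 0.2833, 0.1619]
tool_rot: [-3.142, -0.001, 2.847]
force: [-0.5, 0.7, -0.7]
grip_width: 0.0852
finger_force: 0.0
```

Run:
```python
from h import *
s=observe(); print(s["position"],s["tool_rot"],s["clock"],s["force"])
w=cam("wrist"); save(w,"w2.png",k=1.3)
```

```text
[0.50947382 0.28333658 0.16194261] [-3.14158521e+00 -7.39219226e-04  2.84712063e+00] 3.15 [-0.46148177  0.70440877 -0.69933782]
```

View pics/w2.png

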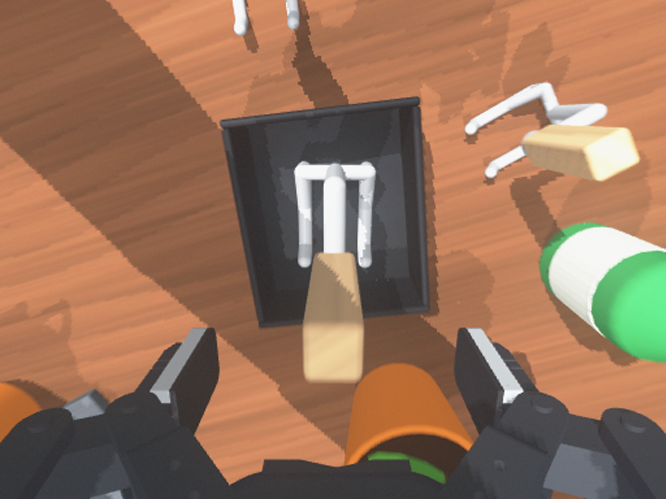

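The handle is centred between the fingers: handle at column 333, finger midpoint at 336. I go down about 41 mm and close.

Emit:
move_arm(plan=[[[0, 0, 0.8, 0, 0, 0, 1], [0, 0, 0.8, 0, 0, 0, 1], [0, 0, 0.4, 0, 0, 0, 1], [0, 0, 0, 0, 0, 0, 1], [0, 0, 0, 0, 0, 0, -1], [0, 0, 0, 0, 0, 0, -1], [0, 0, 0, 0, 0, 0, -1], [0, 0, 0, 0, 0, 0, -1], [0, 0, 0, 0, 0, 0, -1], [0, 0, 0, 0, 0, 0, -1]]], grip_force=70)

```text
clock: 4.2
position: [0.5107, 0.2824, 0.1237]
tool_rot: [3.141, 0.0, 2.846]
force: [-0.7, -1.4, 6.4]
grip_width: 0.0214
finger_force: 68.3
```

Emit:
move_arm(plan=[[[0, 0, 0, 0, 0, 0, -1], [0, 0, 0, 0, 0, 0, -1], [0, 0, 0, 0, 0, 0, -1], [0, 0, 0, 0, 0, 0, -1], [0, 0, -0.3, 0, 0, 0, -1], [0, 0, -0.6, 0, 0, 0, -1], [0, 0, -0.6, 0, 0, 0, -1], [0, 0, -0.6, 0, 0, 0, -1], [0, 0, -0.6, 0, 0, 0, -1], [0, 0, -0.3, 0, 0, 0, -1]]])

```text
clock: 5.2
position: [0.5109, 0.2827, 0.185]
tool_rot: [3.14, 0.001, 2.846]
force: [-0.4, -0.2, -2.4]
grip_width: 0.0212
finger_force: 68.5
```

Emit:
move_arm(plan=[[[0, 0, -0.5, 0, 0, 0, -1], [0, 0, -0.8, 0, 0, 0, -1], [0, 0, -0.8, 0, 0, 0, -1], [0, 0, -0.8, 0, 0, -0.5, -1], [0, 0, -0.8, 0, 0, -0.8, -1], [0, 0, -0.8, 0, 0, -0.8, -1], [0, 0, -0.8, 0, 0, -0.8, -1], [0, 0, -0.4, 0, 0, -0.8, -1], [0, 0, 0, 0, 0, -0.8, -1], [0, 0, 0, 0, 0, -0.5, -1]]])

```text
clock: 6.2
position: [0.5105, 0.2823, 0.2978]
tool_rot: [-3.142, 0.0, -2.911]
force: [-0.1, -0.1, -2.1]
grip_width: 0.0213
finger_force: 68.6
```

Emit:
move_arm(plan=[[[0.1, -0.4, 0, 0, 0, 0, -1], [0.3, -0.9, 0, 0, 0, 0, -1], [0.3, -0.9, 0, 0, 0, 0, -1], [0.3, -0.9, 0, 0, 0, 0, -1], [0.3, -0.9, 0, 0, 0, 0, -1], [0.3, -0.9, 0, 0, 0, 0, -1], [0.3, -0.9, 0, 0, 0, 0, -1], [0.3, -0.9, 0, 0, 0, 0, -1], [0.3, -0.9, 0, 0, 0, 0, -1], [0.3, -0.9, 0, 0, 0, 0, -1]]])

```text
clock: 7.2
position: [0.4938, 0.1019, 0.2975]
tool_rot: [-3.142, 0.0, -2.916]
force: [1.1, 0.1, -2.1]
grip_width: 0.0215
finger_force: 68.5
```

Emit:
move_arm(plan=[[[0.4, -0.9, 0, 0, 0, 0, -1], [0.4, -0.9, 0, 0, 0, 0, -1], [0.4, -0.9, 0, 0, 0, 0, -1], [0.4, -0.9, 0, 0, 0, 0, -1], [0.4, -0.9, 0, 0, 0, 0, -1], [0.4, -0.9, 0, 0, 0, 0, -1], [0.4, -0.9, 0, 0, 0, 0, -1], [0.2, -0.6, 0, 0, 0, 0, -1], [0, 0, 0, 0, 0, 0, -1], [0, 0, 0, 0, 0, 0, -1]]])

```text
clock: 8.2
position: [0.467, -0.0438, 0.2974]
tool_rot: [3.141, 0.0, -2.914]
force: [-0.4, 0.5, -1.3]
grip_width: 0.0217
finger_force: 68.7
```

Run:
```python
from h import *
import pickle
s=observe(); print(s["position"],s["tool_rot"],s["clock"],s["force"],s["qpos"])
d={n:cam(n) for n in("wrist","scene","top")}; pickle.dump(d,open("d3.pkl","wb")); save(d["wrist"],"w3.png",k=1.5)
```

```text
[ 0.46696365 -0.04378447  0.29738209] [ 3.14136338e+00  2.74861255e-04 -2.91443836e+00] 8.2 [-0.36732677  0.49934954 -1.34604268] [-0.13758572  0.19573029  0.12310187  1.91461723 -0.02814339  1.03264253
  1.79556173]
```

View pics/w3.png

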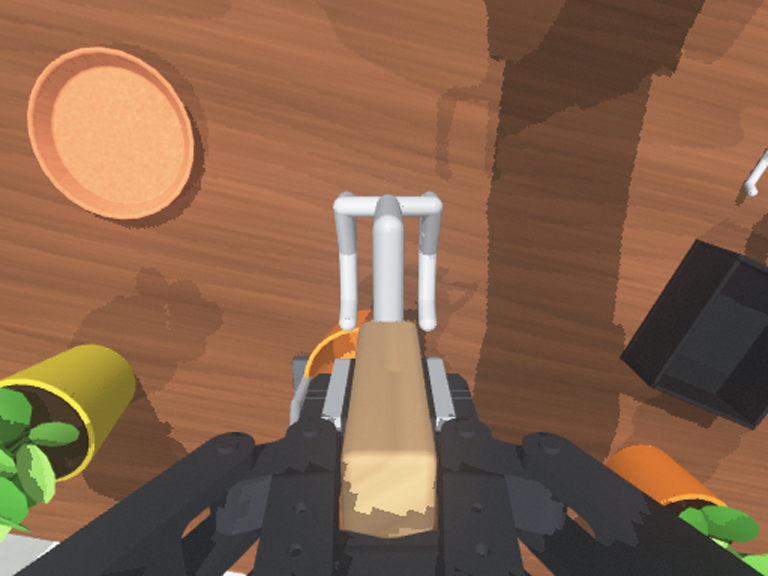

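The wrist view shows the lifter held straight, with the saucer at (110,132). The gripper hides the bar, so I step aside to see the stand with this sharper camera.

Emit:
move_arm(plan=[[[0, 0.5, 0, 0, 0, 0, -1], [0, 1, 0, 0, 0, 0, -1], [0, 1, 0, 0, 0, 0, -1], [0, 1, 0, 0, 0, 0, -1], [0, 1, 0, 0, 0, 0, -1], [0, 1, 0, 0, 0, 0, -1], [0, 0.5, 0, 0, 0, 0, -1], [0, 0, 0, 0, 0, 0, -1], [0, 0, 0, 0, 0, 0, -1], [0, 0, 0, 0, 0, 0, -1]]])

```text
clock: 9.35
position: [0.4401, 0.0723, 0.2973]
tool_rot: [-3.141, -0.0, -2.915]
force: [-0.7, -0.2, -1.1]
grip_width: 0.0216
finger_force: 68.7
```

Run:
```python
from h import *
import pickle
s=observe(); print(s["position"],s["tool_rot"],s["clock"])
w=cam("wrist"); pickle.dump(w,open("w4.pkl","wb")); save(w,"w4.png",k=1.5)
d=pickle.load(open("d3.pkl","rb"))["wrist"]
q=d[0][0:160,0:145].astype(int); m=((q[...,0]>190)&(q[...,0]-q[...,2]>70)).astype(np.uint8)
m=cv2.morphologyEx(m,cv2.MORPH_OPEN,np.ones((3,3)))
cs=max(cv2.findContours(m,0,1)[0],key=cv2.contourArea)
e=cv2.fitEllipse(cv2.convexHull(cs)); print(e)
P=np.array([onz(d,*k[0],.016)[:2] for k in cv2.convexHull(cs)],np.float32); print(cv2.minEnclosingCircle(P))
for u in((28,125),(194,140),(95,46),(125,219)): print(u,onz(d,u[0]/1.5,u[1]/1.5,.018).round(4))
```

```text
[0.44010966 0.07230285 0.29727472] [-3.14133766e+00 -9.71187924e-05 -2.91489765e+00] 9.35
((73.15777587890625, 88.20960235595703), (102.4253921508789, 122.90725708007812), 140.20486450195312)
((0.44607871770858765, -0.290744423866272), 0.07008986920118332)
(28, 125) [ 0.4517 -0.3576  0.018 ]
(194, 140) [ 0.4323 -0.2206  0.018 ]
(95, 46) [ 0.3782 -0.3052  0.018 ]
(125, 219) [ 0.5136 -0.2736  0.018 ]
```

View pics/w4.png

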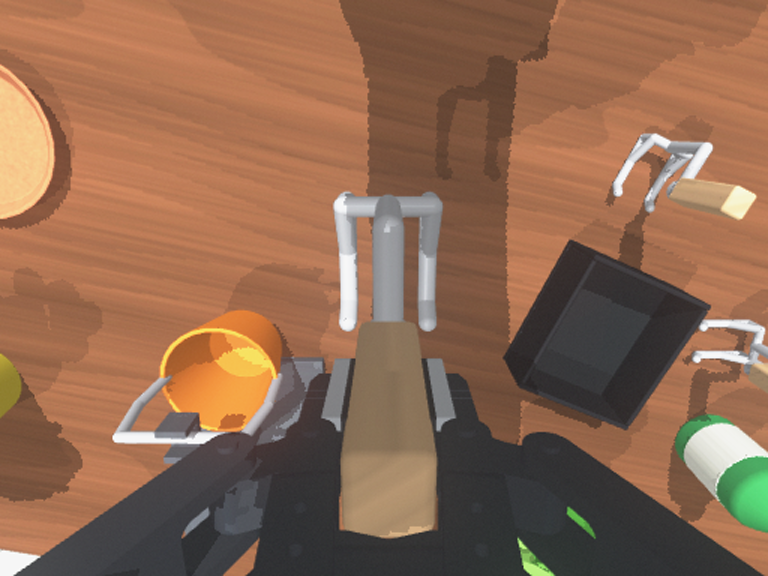

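Run:
```python
from h import *
import pickle
w=pickle.load(open("w4.pkl","rb")); D=lambda u,v,z: onz(w,u/1.5,v/1.5,z)
im=w[0]
a=D(115,437.5,.165); b=D(228,437,.165); print("bar L,R",a,b,np.degrees(np.arctan2(*(b-a)[1::-1])),np.linalg.norm(b-a))
y=(b-a)/np.linalg.norm(b-a); print("bar mid via L end",a+.042*y, a+.046*y)
print("rim centre",D(219.5,379,.09)); print("rim sides",D(161,375,.09),D(278,385,.09),D(215,328,.09))
print("tip",D(175,437,.179),D(155,437,.179),D(195,437,.179),D(182,414,.156))
for v in (430,443): print(D(140,v,.165))
# bar row profile
g=im.astype(int).sum(2)
for u in(85,95,103,): print(u,g[280:302,u].tolist())
print(g[291,70:90].tolist())
# lifter prong in cam: expected at tcp
s=np.array([.4401,.0723,.2973-.118])
Rz=R.from_euler("z",13,degrees=True).as_matrix()
for p in((.025,.022,.02),(.025,-.022,.02),(-.045,.022,.02),(-.045,-.022,.02)): print(p,(proj(w,s+Rz@np.array(p))*1.5).round(1))
```

```text
bar L,R [ 0.5958508  -0.08189182  0.165     ] [ 0.57815842 -0.00725103  0.165     ] 103.33492371853453 0.07670897891035713
bar mid via L end [ 0.5861638 -0.0410242  0.165    ] [ 0.58524123 -0.03713205  0.165     ]
rim centre [ 0.58232151 -0.037752    0.09      ]
rim sides [ 0.58950334 -0.08513823  0.09      ] [0.57694606 0.01020773 0.09      ] [ 0.53761463 -0.04665751  0.09      ]
tip [ 0.57492064 -0.03737733  0.179     ] [ 0.57782523 -0.04992044  0.179     ] [ 0.57201595 -0.02483383  0.179     ] [ 0.57382987 -0.04240214  0.156     ]
[ 0.5860324  -0.06577353  0.165     ]
[ 0.5964626  -0.06506861  0.165     ]
85 [527, 496, 470, 439, 408, 365, 358, 425, 655, 712, 734, 739, 739, 739, 729, 597, 367, 374, 378, 369, 358, 360]
95 [398, 386, 402, 400, 396, 381, 393, 428, 650, 710, 732, 739, 739, 740, 729, 577, 375, 365, 367, 378, 381, 372]
103 [375, 386, 393, 393, 406, 396, 368, 337, 436, 464, 484, 529, 724, 740, 732, 600, 378, 381, 376, 366, 369, 379]
[364, 366, 367, 366, 367, 730, 737, 739, 739, 739, 739, 739, 739, 739, 739, 739, 739, 739, 739, 739]
(0.025, 0.022, 0.02) [428.2 332.8]
(0.025, -0.022, 0.02) [348.3 332.7]
(-0.045, 0.022, 0.02) [432.  204.9]
(-0.045, -0.022, 0.02) [344.8 204.8]
```

Measurements agree:
- The bar centre is about (0.585,-0.0385,0.165) with yaw 103°, so the lifter yaw of 13° fits.
- The saucer centre is (0.446,-0.291), radius 70 mm.
- The lifter's projected prongs match the image.

I go to a standoff 65 mm before the bar, with the prongs lower than the bar.

Emit:
move_arm(plan=[[[0, -0.6, 0, 0, 0, 0, -1], [0, -1, 0, 0, 0, 0, -1], [0, -1, 0, 0, 0, 0, -1], [0, -1, 0, 0, 0, 0, -1], [0, -1, 0, 0, 0, 0, -1], [0, -1, 0, 0, 0, 0, -1], [0, -1, 0, 0, 0, 0, -1], [-0.1, -0.4, 0.5, 0, 0, 0, -1], [-0.5, 0, 1, 0, 0, 0, -1], [-0.5, 0, 1, 0, 0, 0, -1]]])

```text
clock: 10.4
position: [0.4932, -0.0589, 0.2462]
tool_rot: [-3.142, 0.0, -2.915]
force: [0.7, 0.5, -1.1]
grip_width: 0.0213
finger_force: 68.8
```

Emit:
move_arm(plan=[[[-0.5, 0, 0, 0, 0, 0, -1], [-0.5, 0, 0, 0, 0, 0, -1], [-0.5, 0, 0, 0, 0, 0, -1], [0, 0, 0, 0, 0, 0, -1], [0, 0, 0, 0, 0, 0, -1], [0, 0, 0, 0, 0, 0, -1], [0, 0, 0, 0, 0, 0, -1], [0, 0, 0, 0, 0, 0, -1], [0, 0, 0, 0, 0, 0, -1], [0, 0, 0, 0, 0, 0, -1]]])

```text
clock: 11.4
position: [0.5222, -0.0516, 0.2473]
tool_rot: [-3.142, 0.0, -2.914]
force: [0.5, 0.2, -0.9]
grip_width: 0.0211
finger_force: 68.7
```

Run:
```python
from h import *
import pickle
s=observe(); print(s["position"],s["tool_rot"],s["clock"],s["force"])
d={n:cam(n) for n in("scene","top")}; pickle.dump(d,open("d5.pkl","wb"))
def cr(n,x0,y0,w=80,h=60,k=5):
    return cv2.resize(d[n][0][y0:y0+h,x0:x0+w,::-1],None,fx=k,fy=k,interpolation=cv2.INTER_CUBIC)
cv2.imwrite("pics/m5.png",np.hstack([cr("scene",185,145),cr("top",235,130)]))
```

```text
[ 0.52217709 -0.05158363  0.24733295] [-3.14156011e+00  2.54608488e-05 -2.91387519e+00] 11.4 [ 0.47566291  0.15136786 -0.85132879]
```

View pics/m5.png

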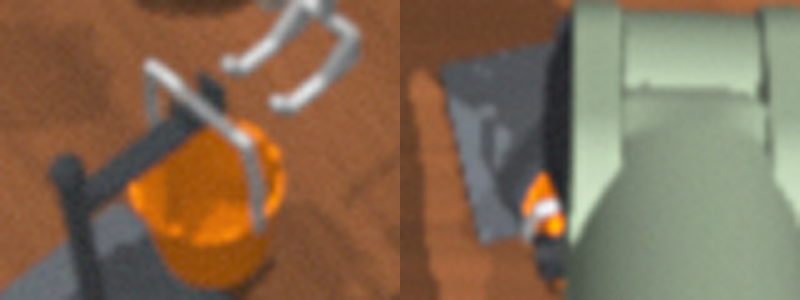

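Run:
```python
from h import *
import pickle
S=pickle.load(open("d5.pkl","rb"))["scene"]
t1=onz(S,185+232/5,145+64/5,.149);t2=onz(S,185+283/5,145+103/5,.149)
b1=onz(S,185+150/5,145+67/5,.167);b2=onz(S,185+245/5,145+143/5,.167)
Rz=R.from_euler("z",-13,degrees=True).as_matrix()
T=(t1+t2)/2;B=(b1+b2)/2; print(T,B,Rz@(B-T),np.linalg.norm(b1-b2))
s=observe()["position"]; exp=s+R.from_euler("z",13,degrees=True).as_matrix()@[.022,0,0]; print("tips expected",exp, "bias",T-exp)
print("arm tip", onz(S,185+210/5,145+80/5,.179), "post", onz(S,185+67/5,145+170/5,.206))
```

```text
[ 0.53782662 -0.04254334  0.149     ] [ 0.58358912 -0.03592342  0.167     ] [ 0.04607877 -0.00384406  0.018     ] 0.08373707973279702
tips expected [ 0.54361338 -0.04661798  0.24730899] bias [-0.00578676  0.00407463 -0.09830899]
arm tip [ 0.57151431 -0.03925021  0.179     ] post [ 0.68216108 -0.00788676  0.206     ]
```

The scene crop shows the prong tips level and straddling the arm's line, with the bar about 66 mm ahead and about 2 mm to the right. I advance.

Emit:
move_arm(plan=[[[-0.2, -0.1, 0, 0, 0, 0, -1], [-0.4, 0, 0, 0, 0, 0, -1], [-0.4, 0, 0, 0, 0, 0, -1], [-0.5, 0, 0, 0, 0, 0, -1], [-0.5, 0, 0, 0, 0, 0, -1], [-0.5, 0, 0, 0, 0, 0, -1], [-0.4, 0, 0, 0, 0, 0, -1], [-0.3, 0, 0, 0, 0, 0, -1], [-0.1, 0, 0, 0, 0, 0, -1], [0, 0, 0, 0, 0, 0, -1]]])

```text
clock: 12.5
position: [0.587, -0.0386, 0.2472]
tool_rot: [3.142, -0.0, -2.914]
force: [-0.4, -0.4, -1.7]
grip_width: 0.0212
finger_force: 68.8
```

Run:
```python
from h import *
import pickle
s=observe(); print(s["position"],s["tool_rot"],s["clock"],s["force"])
d=cam("scene"); pickle.dump(d,open("d6.pkl","wb")); save(d,"m6.png",(185,145,265,205),8)
```

```text
[ 0.58701692 -0.03860031  0.24717812] [ 3.14158934e+00 -2.65494828e-04 -2.91381963e+00] 12.5 [-0.43666224 -0.43226132 -1.727322  ]
```

View pics/m6.png

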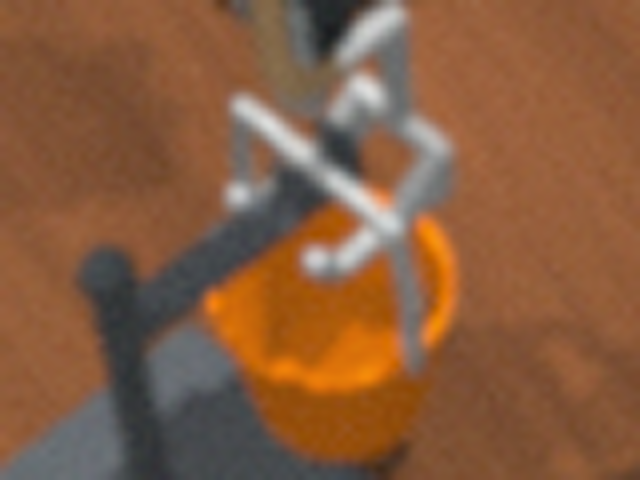

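The prongs are under the bar on either side of the arm (tips at (237,195) and (318,262)). I lift gently.

Emit:
move_arm(plan=[[[0, 0, -0.1, 0, 0, 0, -1], [0, 0, -0.2, 0, 0, 0, -1], [0, 0, -0.2, 0, 0, 0, -1], [0, 0, -0.15, 0, 0, 0, -1], [0, 0, -0.15, 0, 0, 0, -1], [0, 0, -0.15, 0, 0, 0, -1], [0, 0, -0.15, 0, 0, 0, -1], [0, 0, -0.15, 0, 0, 0, -1], [0, 0, -0.15, 0, 0, 0, -1], [0, 0, -0.1, 0, 0, 0, -1]]])

```text
clock: 13.55
position: [0.5869, -0.0386, 0.2774]
tool_rot: [3.142, -0.0, -2.914]
force: [0.3, 0.3, -5.3]
grip_width: 0.0213
finger_force: 68.5
```

Emit:
move_arm(plan=[[[0, 0, -0.15, 0, 0, 0, -1], [0, 0, -0.2, 0, 0, 0, -1], [0, 0, -0.2, 0, 0, 0, -1], [0, 0, -0.2, 0, 0, 0, -1], [0, 0, -0.2, 0, 0, 0, -1], [0, 0, -0.2, 0, 0, 0, -1], [0, 0, -0.1, 0, 0, 0, -1], [0, 0, 0, 0, 0, 0, -1], [0, 0, 0, 0, 0, 0, -1], [0, 0, 0, 0, 0, 0, -1]]])

```text
clock: 14.55
position: [0.5869, -0.0386, 0.3021]
tool_rot: [3.142, -0.0, -2.914]
force: [0.6, -0.7, -5.2]
grip_width: 0.0214
finger_force: 68.5
```

Run:
```python
from h import *
import pickle
s=observe(); print(s["position"],s["tool_rot"],s["clock"],s["force"])
d=cam("scene"); pickle.dump(d,open("d7.pkl","wb")); save(d,"m7.png",(185,135,265,195),8)
```

```text
[ 0.58688121 -0.03860215  0.30211077] [ 3.14157518e+00 -3.07195013e-04 -2.91381861e+00] 14.55 [ 0.64525087 -0.69204935 -5.247328  ]
```

View pics/m7.png

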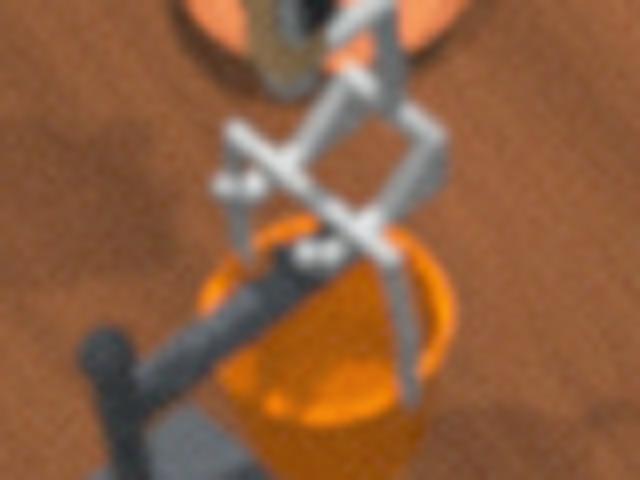

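The planter hangs free of the cup, with force up by about 3 N. I back out slowly along -x, then move to the saucer. All 10 views are now used, so from here I check with numbers only.

Emit:
move_arm(plan=[[[0.1, 0, 0, 0, 0, 0, -1], [0.2, 0, 0, 0, 0, 0, -1], [0.4, 0, 0, 0, 0, 0, -1], [0.5, 0, 0, 0, 0, 0, -1], [0.6, 0, 0, 0, 0, 0, -1], [0.6, 0, 0, 0, 0, 0, -1], [0.5, 0, 0, 0, 0, 0, -1], [0.4, 0, 0, 0, 0, 0, -1], [0.2, 0, 0, 0, 0, 0, -1], [0.1, 0, 0, 0, 0, 0, -1]]])

```text
clock: 15.6
position: [0.5166, -0.0549, 0.3024]
tool_rot: [-3.142, 0.0, -2.914]
force: [0.4, 0.1, -4.7]
grip_width: 0.0212
finger_force: 68.6
```

```bash
cat > meas.py <<'E'
from h import *
def orange(c,P,z,r=45):
    u,v=proj(c,P); x0,y0=max(int(u)-r,0),max(int(v)-r,0)
    q=cv2.cvtColor(c[0][y0:y0+2*r,x0:x0+2*r],cv2.COLOR_RGB2HSV)
    m=cv2.inRange(q,(7,205,90),(18,255,255))
    cs=max(cv2.findContours(m,0,1)[0],key=cv2.contourArea).reshape(-1,2)
    return cs+[x0,y0],m.sum()//255
E
python3 - <<'E'
from meas import *
s=observe(); p=s["position"]; print(p,s["clock"],s["force"])
yw=s["tool_rot"][2]; X=np.array([np.cos(yw),np.sin(yw)]);Y=np.array([np.sin(yw),-np.cos(yw)])
dl=np.array([.447,-.291])-p[:2]; print("to saucer tool units",dl@X/.02,dl@Y/.02)
c=cam("scene"); u=proj(c,[p[0],p[1],.1]); v=proj(c,[.446,-.291,.018])
print(u,c[0][int(v[1]),int(v[0])],cv2.cvtColor(c[0],cv2.COLOR_RGB2HSV)[int(v[1]),int(v[0])])
cs,n=orange(c,[p[0],p[1],.08],.1); print(n,cs.min(0),cs.max(0)); z=p[2]-.118+.014-.075
Q=np.array([onz(c,*k,z) for k in cs]); print("z rim",z,Q.min(0),Q.max(0))
E
```

```text
[ 0.51658416 -0.05492402  0.30244155] 15.6 [ 0.4206861   0.099702   -4.70543882]
to saucer tool units 6.054614279244349 -10.713365621691295
[240.8226361  165.74798734] [241 146  90] [ 11 160 241]
579 [228 149] [253 182]
z rim 0.12344154605507564 [ 0.48312537 -0.10255522  0.12344155] [0.56675386 0.02376947 0.12344155]
```

Emit:
move_arm(plan=[[[0.05, -0.1, 0, 0, 0, 0, -1], [0.1, -0.2, 0, 0, 0, 0, -1], [0.2, -0.3, 0, 0, 0, 0, -1], [0.2, -0.4, 0, 0, 0, 0, -1], [0.3, -0.5, 0, 0, 0, 0, -1], [0.35, -0.6, 0, 0, 0, 0, -1], [0.35, -0.6, 0, 0, 0, 0, -1], [0.35, -0.6, 0, 0, 0, 0, -1], [0.35, -0.6, 0, 0, 0, 0, -1], [0.35, -0.6, 0, 0, 0, 0, -1]]])

```text
clock: 16.65
position: [0.4861, -0.1555, 0.3023]
tool_rot: [-3.142, 0.0, -2.914]
force: [-0.1, 0.1, -4.1]
grip_width: 0.0214
finger_force: 68.5
```

Emit:
move_arm(plan=[[[0.35, -0.6, 0, 0, 0, 0, -1], [0.35, -0.6, 0, 0, 0, 0, -1], [0.35, -0.6, 0, 0, 0, 0, -1], [0.35, -0.6, 0, 0, 0, 0, -1], [0.35, -0.6, 0, 0, 0, 0, -1], [0.35, -0.6, 0, 0, 0, 0, -1], [0.3, -0.5, 0, 0, 0, 0, -1], [0.3, -0.5, 0, 0, 0, 0, -1], [0.2, -0.4, 0, 0, 0, 0, -1], [0.2, -0.4, 0, 0, 0, 0, -1]]])

```text
clock: 17.65
position: [0.4504, -0.2741, 0.3023]
tool_rot: [3.142, 0.0, -2.914]
force: [-0.4, 0.3, -4.5]
grip_width: 0.0212
finger_force: 68.6
```

Emit:
move_arm(plan=[[[0.2, -0.3, 0, 0, 0, 0, -1], [0.1, -0.2, 0, 0, 0, 0, -1], [0.05, -0.2, 0, 0, 0, 0, -1], [0, -0.1, 0, 0, 0, 0, -1], [0, 0, 0, 0, 0, 0, -1], [0, 0, 0, 0, 0, 0, -1], [0, 0, 0, 0, 0, 0, -1], [0, 0, 0, 0, 0, 0, -1], [0, 0, 0, 0, 0, 0, -1], [0, 0, 0, 0, 0, 0, -1]]])

```text
clock: 18.65
position: [0.4473, -0.2906, 0.3024]
tool_rot: [-3.142, 0.0, -2.914]
force: [0.1, 0.6, -5.0]
grip_width: 0.0213
finger_force: 68.5
```

Run:
```python
from meas import *
s=observe(); p=s["position"]; print(p,s["clock"],s["force"])
rimz=p[2]-.118+.014-.075
for n in("scene","wrist"):
    c=cam(n); q=cv2.cvtColor(c[0],cv2.COLOR_RGB2HSV); u=proj(c,[p[0],p[1],rimz]).astype(int)
    print(n,u)
    r=36 if n=="scene" else 90
    # saturated orange = planter
    m=cv2.inRange(q,(7,215,110),(22,255,255)); k=np.zeros_like(m); k[max(u[1]-r,0):u[1]+r,max(u[0]-r,0):u[0]+r]=1; m*=k
    pts=np.argwhere(m)[:,::-1]; print(len(pts),pts.min(0),pts.max(0))
    Q=np.array([onz(c,*a,rimz) for a in pts]); print("extent on rim plane",Q.min(0).round(3),Q.max(0).round(3))
    cv2.imwrite(f"pics/mask_{n}.png",m)
```

```text
[ 0.44731005 -0.29059979  0.30235029] 18.65 [ 0.09580893  0.63575788 -5.00501744]
scene [222 108]
502 [210 100] [237 129]
extent on rim plane [ 0.396 -0.335  0.123] [ 0.501 -0.198  0.123]
wrist [258 168]Traceback (most recent call last):
  File "<stdin>", line 10, in <module>
    return umr_minimum(a, axis, None, out, keepdims, initial, where)
ValueError: zero-size array to reduction operation minimum which has no identity
```

Run:
```python
from meas import *
import pickle
s=observe(); p=s["position"]; rimz=p[2]-.118+.014-.075
c=cam("wrist"); pickle.dump(c,open("w8.pkl","wb")); q=cv2.cvtColor(c[0],cv2.COLOR_RGB2HSV)
for P in([0,0,0],[-.04,0,0],[-.03,.03,0],[-.03,-.03,0],[-.065,0,-.11]):
    u=proj(c,p*[1,1,0]+[P[0],P[1],rimz+P[2]]).astype(int); print(P,u,c[0][u[1],u[0]],q[u[1],u[0]])
for v in range(40,230,10): print(v,q[v,180:340:16].tolist())
```

```text
[0, 0, 0] [258 168] [207 209 212] [108   6 212]
[-0.04, 0, 0] [267 131] [184 183 188] [126   7 188]
[-0.03, 0.03, 0] [294 147] [156  94  61] [ 10 155 156]
[-0.03, -0.03, 0] [236 134] [230 231 234] [113   4 234]
[-0.065, 0, -0.11] [269 101] [133  83  61] [  9 138 133]
40 [[11, 135, 151], [11, 137, 145], [11, 137, 143], [11, 138, 150], [11, 138, 142], [11, 138, 142], [11, 138, 140], [11, 135, 132], [11, 136, 139], [10, 132, 137]]
50 [[11, 138, 142], [11, 136, 142], [11, 141, 150], [11, 138, 153], [11, 139, 145], [11, 137, 149], [11, 136, 144], [11, 140, 146], [11, 137, 140], [11, 133, 134]]
60 [[11, 138, 155], [11, 141, 155], [11, 138, 140], [11, 136, 146], [11, 138, 150], [11, 137, 147], [12, 137, 143], [11, 136, 144], [11, 135, 125], [12, 134, 124]]
70 [[11, 136, 139], [11, 137, 147], [11, 140, 149], [11, 136, 157], [10, 132, 157], [11, 136, 146], [11, 137, 147], [10, 135, 142], [11, 136, 148], [11, 139, 141]]
80 [[11, 134, 141], [11, 136, 144], [11, 140, 142], [10, 137, 140], [11, 135, 145], [11, 137, 147], [11, 136, 154], [11, 137, 154], [11, 138, 159], [10, 136, 158]]
90 [[12, 141
[... 1550 characters left out ...]
, 226], [11, 182, 216], [160, 6, 133], [10, 135, 161]]
190 [[10, 131, 140], [11, 133, 144], [105, 4, 229], [105, 4, 228], [108, 6, 230], [111, 9, 208], [113, 4, 231], [108, 6, 230], [113, 4, 231], [10, 133, 150]]
200 [[11, 135, 147], [11, 136, 148], [10, 130, 141], [116, 9, 203], [11, 163, 150], [107, 9, 207], [12, 181, 231], [10, 107, 105], [11, 127, 142], [11, 132, 154]]
210 [[10, 134, 143], [10, 133, 140], [10, 131, 148], [115, 7, 208], [9, 105, 102], [105, 10, 207], [10, 103, 102], [10, 108, 104], [10, 126, 138], [11, 133, 140]]
220 [[11, 129, 138], [11, 134, 148], [11, 133, 150], [10, 125, 137], [16, 94, 160], [15, 97, 171], [15, 93, 154], [10, 128, 140], [10, 128, 136], [10, 132, 143]]
```

Run:
```python
from h import *
import pickle
c=pickle.load(open("w8.pkl","rb")); q=cv2.cvtColor(c[0],cv2.COLOR_RGB2HSV)
p=np.array([.4473,-.2906,.3024]); bz=p[2]-.118+.014
w=(q[...,1]<30)&(q[...,2]>120)
for u in (210,220,248,272,300,306): 
    v=np.where(w[180:205,u])[0]+180; print(u,v.min(),v.max())
r=np.where(w[190,190:330])[0]+190; print("bar cols",r.min(),r.max())
Rz=R.from_euler("z",-13.05,degrees=True).as_matrix()
for u in (r.min(),r.max(),(r.min()+r.max())/2): print((Rz@(onz(c,u,190.5,bz)-p)).round(4))
m=cv2.inRange(q,(7,155,100),(22,255,255)); m[:90]=0;m[230:]=0;m[:,:190]=0;m[:,325:]=0
pts=np.argwhere(m)[:,::-1]; Q=np.array([Rz@(onz(c,*a,bz-.075)-p) for a in pts]); print("rim in lifter frame",np.percentile(Q,[0.5,99.5],axis=0).round(3))
```

```text
210 180 192
220 184 192
248 184 192
272 184 192
300 185 193
306 184 193
bar cols 204 315
[-0.0002 -0.0449 -0.104 ]
[-0.0003  0.0459 -0.104 ]
[-0.0003  0.0005 -0.104 ]
rim in lifter frame [[-0.05  -0.046 -0.179]
 [ 0.043  0.047 -0.179]]
```

The planter hangs centred: in the lifter frame the bar is at about (-2, 0) mm, and the planter is within 2 mm of the saucer centre. I lower it gently.

Emit:
move_arm(plan=[[[0, 0, 0.1, 0, 0, 0, -1], [0, 0, 0.2, 0, 0, 0, -1], [0, 0, 0.3, 0, 0, 0, -1], [0, 0, 0.3, 0, 0, 0, -1], [0, 0, 0.3, 0, 0, 0, -1], [0, 0, 0.2, 0, 0, 0, -1], [0, 0, 0.15, 0, 0, 0, -1], [0, 0, 0.1, 0, 0, 0, -1], [0, 0, 0.1, 0, 0, 0, -1], [0, 0, 0.1, 0, 0, 0, -1]]])

```text
clock: 19.8
position: [0.4474, -0.2907, 0.2653]
tool_rot: [-3.141, 0.0, -2.914]
force: [0.9, 0.0, -3.8]
grip_width: 0.0216
finger_force: 68.6
```

Emit:
move_arm(plan=[[[0, 0, 0.1, 0, 0, 0, -1], [0, 0, 0.1, 0, 0, 0, -1], [0, 0, 0.1, 0, 0, 0, -1], [0, 0, 0.1, 0, 0, 0, -1], [0, 0, 0.1, 0, 0, 0, -1], [0, 0, 0.1, 0, 0, 0, -1], [0, 0, 0.1, 0, 0, 0, -1], [0, 0, 0, 0, 0, 0, -1], [0, 0, 0, 0, 0, 0, -1], [0, 0, 0, 0, 0, 0, -1]]])

```text
clock: 20.8
position: [0.4473, -0.2907, 0.2514]
tool_rot: [-3.141, 0.0, -2.914]
force: [-0.3, 0.5, -1.5]
grip_width: 0.0212
finger_force: 68.9
```

Run:
```python
from h import *
s=observe(); print(s["position"],s["clock"],s["force"])
c=cam("wrist"); q=cv2.cvtColor(c[0],cv2.COLOR_RGB2HSV); w=(q[...,1]<30)&(q[...,2]>120)
for v in range(150,260,8):
    r=np.where(w[v,180:340])[0]+180; print(v,len(r),r[[0,-1]] if len(r) else "")
```

```text
[ 0.44733292 -0.29069508  0.25139017] 20.8 [-0.2662513   0.50838262 -1.49225826]
150 45 [224 292]
158 43 [225 291]
166 50 [210 307]
174 59 [204 314]
182 59 [201 316]
190 116 [202 317]
198 41 [228 289]
206 42 [227 289]
214 24 [226 290]
222 0 
230 0 
238 0 
246 20 [222 295]
254 22 [220 297]
```

The weight is off the lifter. I lower 15 mm more so the bar clears the tips, then back out.

Emit:
move_arm(plan=[[[0, 0, 0.2, 0, 0, 0, -1], [0, 0, 0.2, 0, 0, 0, -1], [0, 0, 0.2, 0, 0, 0, -1], [0, 0, 0.15, 0, 0, 0, -1], [0, 0, 0, 0, 0, 0, -1], [0, 0, 0, 0, 0, 0, -1], [0, 0, 0, 0, 0, 0, -1], [0.1, 0, 0, 0, 0, 0, -1], [0.1, 0, 0, 0, 0, 0, -1], [0, 0, 0, 0, 0, 0, -1]]])

```text
clock: 21.85
position: [0.443, -0.2917, 0.2364]
tool_rot: [-3.142, -0.0, -2.914]
force: [-0.1, -0.0, -1.4]
grip_width: 0.0211
finger_force: 69.0
```

Run:
```python
from h import *
import pickle
s=observe(); print(s["position"],s["clock"],s["force"])
c=cam("wrist"); pickle.dump(c,open("w9.pkl","wb")); q=cv2.cvtColor(c[0],cv2.COLOR_RGB2HSV); p=s["position"]
w=(q[...,1]<30)&(q[...,2]>120)
# bail bar visible rows at columns outside fork
for u in (212,216,300,306): print(u,np.where(w[160:230,u])[0]+160)
Rz=R.from_euler("z",-13.05,degrees=True).as_matrix()
for v in (180,190,200): print(v,(Rz@(onz(c,259,v,.156)-p)).round(4))
```

```text
[ 0.44303936 -0.2917114   0.23641167] 21.85 [-0.11564489 -0.00800271 -1.42983344]
212 [174 175 176 177 178 199 200 201 202 203 204 205 206 207 208]
216 [199 200 201 202 203 204 205 206 207 208]
300 [200 201 202 203 204 205 206 207 208 209]
306 [175 176 177 178 179 180 181 199 200 201 202 203 204 205 206 207 208 209]
180 [-0.0159  0.0001 -0.0804]
190 [-0.0082  0.0001 -0.0804]
200 [-0.0003  0.0001 -0.0804]
```

Emit:
move_arm(plan=[[[0.2, 0, 0, 0, 0, 0, -1], [0.3, 0, 0, 0, 0, 0, -1], [0.4, 0, 0, 0, 0, 0, -1], [0.5, 0, 0, 0, 0, 0, -1], [0.6, 0, 0, 0, 0, 0, -1], [0.7, 0, 0, 0, 0, 0, -1], [0.7, 0, 0, 0, 0, 0, -1], [0.6, 0, 0, 0, 0, 0, -1], [0.4, 0, 0, 0, 0, 0, -1], [0.1, 0, 0, 0, 0, 0, -1]]])

```text
clock: 22.9
position: [0.3548, -0.3123, 0.2365]
tool_rot: [-3.141, 0.0, -2.915]
force: [0.1, -0.2, -2.1]
grip_width: 0.0215
finger_force: 69.0
```

Run:
```python
from h import *
import pickle
s=observe(); p=s["position"]; print(p,s["clock"],s["force"],s["tool_rot"])
c=cam("wrist"); pickle.dump(c,open("w10.pkl","wb")); q=cv2.cvtColor(c[0],cv2.COLOR_RGB2HSV)
S=cam("scene"); qs=cv2.cvtColor(S[0],cv2.COLOR_RGB2HSV)
v=proj(S,[.446,-.29,.08]).astype(int); x0,y0=v-34
m=cv2.inRange(qs[y0:y0+68,x0:x0+68],(7,205,90),(22,255,255)); P=np.argwhere(m)[:,::-1]+[x0,y0]
Q=np.array([onz(S,*a,.081) for a in P]); print(len(P),"rim plane",Q.min(0),Q.max(0))
m2=cv2.inRange(qs[y0:y0+68,x0:x0+68],(5,120,165),(14,204,255)); P=np.argwhere(m2)[:,::-1]+[x0,y0]
Q=np.array([onz(S,*a,.016) for a in P]); print(len(P),"saucer",Q.min(0),Q.max(0))
yw=s["tool_rot"][2]
print("target rel",np.array([.5107,.2827])-p[:2])
```

```text
[ 0.3547578  -0.31226645  0.23647329] 22.9 [ 0.10448136 -0.16895419 -2.06224163] [-3.14147828e+00  1.41541927e-04 -2.91490153e+00]
520 rim plane [ 0.39589604 -0.34027408  0.081     ] [ 0.50338245 -0.19723474  0.081     ]
313 saucer [ 0.35887725 -0.40568448  0.016     ] [ 0.50088847 -0.22056474  0.016     ]
target rel [0.1559422  0.59496645]
```

The planter stands upright in the saucer with its rim centred there. I return the lifter, rising first and then travelling with its underside above the bail.

Emit:
move_arm(plan=[[[0, 0, -0.5, 0, 0, 0, -1], [0, 0, -0.9, 0, 0, 0, -1], [0, 0, -0.9, 0, 0, 0, -1], [0, 0, -0.9, 0, 0, 0, -1], [-0.2, 0.3, -0.1, 0, 0, 0, -1], [-0.5, 0.7, 0, 0, 0, 0, -1], [-0.5, 0.7, 0, 0, 0, 0, -1], [-0.5, 0.7, 0, 0, 0, 0, -1], [-0.5, 0.7, 0, 0, 0, 0, -1], [-0.5, 0.7, 0, 0, 0, 0, -1]]])

```text
clock: 24.0
position: [0.3916, -0.2242, 0.302]
tool_rot: [3.141, -0.0, -2.913]
force: [1.2, -0.5, -1.1]
grip_width: 0.0213
finger_force: 69.0
```

Emit:
move_arm(plan=[[[-0.5, 0.8, 0, 0, 0, 0, -1], [-0.5, 0.8, 0, 0, 0, 0, -1], [-0.5, 0.8, 0, 0, 0, 0, -1], [-0.5, 0.8, 0, 0, 0, 0, -1], [-0.5, 0.8, 0, 0, 0, 0, -1], [-0.5, 0.8, 0, 0, 0, 0, -1], [-0.5, 0.8, 0, 0, 0, 0, -1], [-0.5, 0.8, 0, 0, 0, 0, -1], [-0.5, 0.8, 0, 0, 0, 0, -1], [-0.3, 0.5, 0, 0, 0, 0, -1]]])

```text
clock: 25.0
position: [0.4502, -0.052, 0.302]
tool_rot: [3.141, -0.0, -2.912]
force: [-0.5, -0.1, -2.3]
grip_width: 0.0213
finger_force: 69.0
```

Emit:
move_arm(plan=[[[0, 0, 0, 0, 0, 0.4, -1], [0, 0, 0, 0, 0, 0.7, -1], [0, 0, 0, 0, 0, 0.7, -1], [0, 0, 0, 0, 0, 0.7, -1], [0, 0, 0, 0, 0, 0.7, -1], [0, 0, 0, 0, 0, 0.7, -1], [0, 0, 0, 0, 0, 0.7, -1], [0, 0, 0, 0, 0, 0.4, -1], [0, 0, 0, 0, 0, 0, -1], [0, 0, 0, 0, 0, 0, -1]]])

```text
clock: 26.0
position: [0.4498, -0.0538, 0.3022]
tool_rot: [-3.141, -0.0, 2.847]
force: [-0.7, -0.1, -2.4]
grip_width: 0.0212
finger_force: 69.0
```

```bash
cat > to.py <<'E'
from h import *
import sys
s=observe(); p=s["position"]; yw=s["tool_rot"][2]; t=np.array([float(a) for a in sys.argv[1:4]])
X=np.array([np.cos(yw),np.sin(yw)]);Y=np.array([np.sin(yw),-np.cos(yw)]); d=t-p
print(p,np.degrees(yw),s["force"].round(1),"units",d[:2]@X/.02,d[:2]@Y/.02,-d[2]/.02)
E
python3 to.py .5107 .2827 .302
```

```text
[ 0.44984613 -0.05378883  0.30217002] 163.1457577819833 [-0.7 -0.1 -2.4] units 1.9660483964616695 16.98394718356954 0.008500810605216458
```

Emit:
move_arm(plan=[[[0.1, 0.5, 0, 0, 0, 0, -1], [0.1, 0.9, 0, 0, 0, 0, -1], [0.1, 1, 0, 0, 0, 0, -1], [0.1, 1, 0, 0, 0, 0, -1], [0.1, 1, 0, 0, 0, 0, -1], [0.1, 1, 0, 0, 0, 0, -1], [0.1, 1, 0, 0, 0, 0, -1], [0.1, 1, 0, 0, 0, 0, -1], [0.1, 1, 0, 0, 0, 0, -1], [0.1, 1, 0, 0, 0, 0, -1]]])

```text
clock: 27.0
position: [0.4854, 0.1334, 0.3022]
tool_rot: [3.141, -0.0, 2.847]
force: [0.6, -0.1, -1.1]
grip_width: 0.0212
finger_force: 69.0
```

Emit:
move_arm(plan=[[[0.1, 1, 0, 0, 0, 0, -1], [0.1, 1, 0, 0, 0, 0, -1], [0.1, 1, 0, 0, 0, 0, -1], [0.2, 1, 0, 0, 0, 0, -1], [0.2, 1, 0, 0, 0, 0, -1], [0.1, 1, 0, 0, 0, 0, -1], [0.1, 1, 0, 0, 0, 0, -1], [0.1, 0.5, 0, 0, 0, 0, -1], [0, 0, 0, 0, 0, 0, -1], [0, 0, 0, 0, 0, 0, -1]]])

```text
clock: 28.0
position: [0.51, 0.2804, 0.3021]
tool_rot: [-3.141, -0.0, 2.846]
force: [0.3, -0.0, -3.5]
grip_width: 0.0212
finger_force: 69.0
```

```bash
python3 to.py .5107 .2827 .1237
python3 - <<'E'
from h import *
# where is the tub: dark mask in the wrist view, rim plane
s=observe(); c=cam("wrist"); p=s["position"]
u=proj(c,[.491,.285,.06]); print(u)
m=(c[0].max(2)<75).astype(np.uint8); m[255:]=0
m=cv2.morphologyEx(m,cv2.MORPH_CLOSE,np.ones((15,15)))
cs=max(cv2.findContours(m,0,1)[0],key=cv2.contourArea); ap=cv2.approxPolyDP(cs,6,True).reshape(-1,2)
for a in ap: print(a,onz(c,*a,.06).round(4))
E
```

```text
[0.5099987  0.28043352 0.30212518] 163.04570854589088 [ 0.3 -0.  -3.5] units -0.0004944415103482998 0.11862410691265209 8.92125895376742
[257.76021892 140.63981006]
[301  79] [0.438  0.3529 0.06  ]
[205  90] [0.4173 0.2437 0.06  ]
[221 198] [0.5477 0.2183 0.06  ]
[247 195] [0.5536 0.2515 0.06  ]
[246 168] [0.5193 0.261  0.06  ]
[224 164] [0.5065 0.2364 0.06  ]
[222 133] [0.4697 0.2465 0.06  ]
[232 117] [0.4553 0.2639 0.06  ]
[281 113] [0.4678 0.3208 0.06  ]
[297 128] [0.4902 0.3344 0.06  ]
[298 158] [0.5259 0.3263 0.06  ]
[272 163] [0.5226 0.2938 0.06  ]
[270 190] [0.5557 0.2816 0.06  ]
[309 188] [0.5675 0.3298 0.06  ]
```

Emit:
move_arm(plan=[[[0, 0.1, 0.4, 0, 0, 0, -1], [0, 0, 0.8, 0, 0, 0, -1], [0, 0, 1, 0, 0, 0, -1], [0, 0, 1, 0, 0, 0, -1], [0, 0, 1, 0, 0, 0, -1], [0, 0, 1, 0, 0, 0, -1], [0, 0, 1, 0, 0, 0, -1], [0, 0, 0.8, 0, 0, 0, -1], [0, 0, 0.6, 0, 0, 0, -1], [0, 0, 0.4, 0, 0, 0, -1]]])

```text
clock: 29.05
position: [0.5106, 0.2825, 0.1413]
tool_rot: [-3.141, -0.0, 2.845]
force: [0.6, 0.2, -1.8]
grip_width: 0.0215
finger_force: 69.1
```

Emit:
move_arm(plan=[[[0, 0, 0.2, 0, 0, 0, -1], [0, 0, 0.2, 0, 0, 0, -1], [0, 0, 0.1, 0, 0, 0, -1], [0, 0, 0.1, 0, 0, 0, -1], [0, 0, 0.1, 0, 0, 0, -1], [0, 0, 0.1, 0, 0, 0, -1], [0, 0, 0.05, 0, 0, 0, -1], [0, 0, 0, 0, 0, 0, -1], [0, 0, 0, 0, 0, 0, -1], [0, 0, 0, 0, 0, 0, -1]]])

```text
clock: 30.05
position: [0.5108, 0.283, 0.1254]
tool_rot: [3.142, 0.0, 2.846]
force: [0.5, 0.3, -2.2]
grip_width: 0.0213
finger_force: 69.1
```

Still carrying the weight, so I inch down to contact.

Emit:
move_arm(plan=[[[0, 0, 0.05, 0, 0, 0, -1], [0, 0, 0.05, 0, 0, 0, -1], [0, 0, 0, 0, 0, 0, -1], [0, 0, 0, 0, 0, 0, -1], [0, 0, 0, 0, 0, 0, -1], [0, 0, 0, 0, 0, 0, -1], [0, 0, 0, 0, 0, 0, -1], [0, 0, 0, 0, 0, 0, -1], [0, 0, 0, 0, 0, 0, -1], [0, 0, 0, 0, 0, 0, -1]]])

```text
clock: 31.05
position: [0.511, 0.283, 0.1237]
tool_rot: [3.141, 0.0, 2.846]
force: [-0.6, -1.2, 4.8]
grip_width: 0.0215
finger_force: 70.0
```

Contact made (+4.8 N). I open gradually, then rise.

Emit:
move_arm(plan=[[[0, 0, 0, 0, 0, 0, -0.5], [0, 0, 0, 0, 0, 0, -0.45], [0, 0, 0, 0, 0, 0, -0.4], [0, 0, 0, 0, 0, 0, -0.3], [0, 0, 0, 0, 0, 0, 0], [0, 0, 0, 0, 0, 0, 0.5], [0, 0, 0, 0, 0, 0, 1], [0, 0, 0, 0, 0, 0, 1], [0, 0, 0, 0, 0, 0, 1], [0, 0, 0, 0, 0, 0, 1]]])

```text
clock: 32.05
position: [0.5108, 0.2829, 0.1233]
tool_rot: [-3.142, 0.0, 2.846]
force: [-0.1, 0.7, 0.0]
grip_width: 0.0854
finger_force: 0.0
```

Emit:
move_arm(plan=[[[0, 0, -0.2, 0, 0, 0, 1], [0, 0, -0.5, 0, 0, 0, 1], [0, 0, -0.8, 0, 0, 0, 1], [0, 0, -1, 0, 0, 0, 1], [0, 0, -1, 0, 0, 0, 1], [0, 0, -1, 0, 0, 0, 1], [0, 0, -1, 0, 0, 0, 1], [0, 0, -1, 0, 0, 0, 1], [0, 0, -0.6, 0, 0, 0, 1], [0, 0, 0, 0, 0, 0, 1]]])

```text
clock: 33.05
position: [0.5113, 0.2833, 0.2671]
tool_rot: [3.139, 0.002, 2.846]
force: [0.3, -1.0, -1.3]
grip_width: 0.0856
finger_force: 0.0
```

Run:
```python
from h import *
import pickle
s=observe(); p=s["position"]; print(p,s["clock"],s["force"],s["grip_width"])
c=cam("wrist"); pickle.dump(c,open("w11.pkl","wb")); q=cv2.cvtColor(c[0],cv2.COLOR_RGB2HSV)
for n,P in(("top",[.511,.283,.179]),("low",[.511,.283,.1])): print(n,proj(c,P))
w=((q[...,1]<40)&(q[...,2]>140)).astype(np.uint8); w[:120]=0
Rz=R.from_euler("z",17,degrees=True).as_matrix()
u=proj(c,[.511,.283,.03]).astype(int); k=np.zeros_like(w); k[u[1]-70:u[1]+50,u[0]-45:u[0]+45]=1
n,l,st,ce=cv2.connectedComponentsWithStats(w*k)
for i in range(1,n):
    if st[i,4]>60: print(st[i])
for lp in((.023,.022,.015),(.023,-.022,.015),(-.045,.022,.02),(-.045,-.022,.02)): print(lp,proj(c,np.array([.511,.283,.005])+Rz.T@np.array(lp)).round(1))
# handle mask (wood top: bright, low-mid sat)
m=cv2.inRange(q,(10,40,120),(25,130,255)); u=proj(c,[.511,.283,.179]).astype(int); k[:]=0; k[u[1]-60:u[1]+40,u[0]-45:u[0]+45]=1
pts=np.argwhere(m*k)[:,::-1]; print("wood",len(pts),np.percentile(pts,[2,50,98],axis=0) if len(pts) else "")
```

```text
[0.51129095 0.28326873 0.26714555] 33.05 [ 0.3380645  -1.01294673 -1.27510175] 0.08559728085854097
top [257.90061269 196.471189  ]
low [257.89215423 171.04335651]
[ 235  120   46   55 1343]
[247 186  22  20 222]
(0.023, 0.022, 0.015) [275.2 173. ]
(0.023, -0.022, 0.015) [240.5 173. ]
(-0.045, 0.022, 0.02) [276.5 118.6]
(-0.045, -0.022, 0.02) [239.4 118.6]
wood 2056 [[213.  161.1]
 [248.  212. ]
 [270.9 235. ]]
```

The lifter stands upright exactly where predicted (handle top at (258,196)). I back off a little, then do a final numeric check against the first scene image.

Emit:
move_arm(plan=[[[0, 0, -0.8, 0, 0, 0, 1], [0.5, 0, -0.8, 0, 0, 0, 1], [0.8, 0, -0.5, 0, 0, 0, 1], [0.8, 0, 0, 0, 0, 0, 1], [0.8, 0, 0, 0, 0, 0, 1], [0.4, 0, 0, 0, 0, 0, 1], [0, 0, 0, 0, 0, 0, 1], [0, 0, 0, 0, 0, 0, 1], [0, 0, 0, 0, 0, 0, 1], [0, 0, 0, 0, 0, 0, 1]]])

```text
clock: 34.1
position: [0.4481, 0.3019, 0.3071]
tool_rot: [-3.141, -0.0, 2.845]
force: [0.4, -0.6, -1.2]
grip_width: 0.0853
finger_force: 0.0
```

Run:
```python
from h import *
import pickle
d=pickle.load(open("d0.pkl","rb"))["scene"]; c=cam("scene"); q0,q1=[cv2.cvtColor(x[0],cv2.COLOR_RGB2HSV) for x in(d,c)]
def cen(q,lo,hi,b):
    m=cv2.inRange(q[b[1]:b[3],b[0]:b[2]],lo,hi); M=cv2.moments(m,True); return M["m00"],round(M["m10"]/max(M["m00"],1)+b[0],1),round(M["m01"]/max(M["m00"],1)+b[1],1)
for n,lo,hi,b in(("mint",(22,150,60),(75,255,255),(130,100,185,175)),("oregano",(30,150,60),(75,255,255),(225,235,290,305)),("feed",(65,120,40),(95,255,255),(300,290,340,335)),("handle",(10,30,90),(25,150,255),(298,222,316,250))):
    print(n,cen(q0,lo,hi,b),cen(q1,lo,hi,b))
m=cv2.inRange(q1[80:150,190:260],(7,205,90),(22,255,255)); P=np.argwhere(m)[:,::-1]+[190,80]
Q=np.array([onz(c,*a,.081) for a in P]); print(len(P),Q.min(0),Q.max(0))
# saucer: outer left/right columns in ray plane z=.016
for q,x in((q0,d),(q1,c)):
    m=cv2.inRange(q[105:150,195:260],(4,110,150),(16,204,255)); m=cv2.morphologyEx(m,cv2.MORPH_OPEN,np.ones((2,2))); k=max(cv2.findContours(m,0,1)[0],key=cv2.contourArea); print(cv2.boundingRect(k))
s=observe(); print(s["clock"],s["position"])
```

```text
mint (1191.0, 160.2, 139.1) (1172.0, 160.5, 139.2)
oregano (1497.0, 257.7, 268.5) (1393.0, 257.0, 269.0)
feed (308.0, 318.0, 314.3) (307.0, 318.1, 314.2)
handle (280.0, 306.2, 233.6) (302.0, 306.1, 233.1)
523 [ 0.39545974 -0.33828015  0.081     ] [ 0.50338245 -0.19742009  0.081     ]
(12, 11, 40, 29)
(13, 14, 38, 26)
34.15 [0.44799302 0.30193779 0.3070889 ]
```

Nothing has moved, the planter is unchanged, and the lifter is back in place. I hand the job in.

```bash
python3 -c "
from workcell import job_done
print(job_done())"
```

```text
the job is handed in; nothing more can be done
None
```

I handed the job in at about 34 s: the planter is upright in the middle of the saucer, the lifting hook is back upright in the tub, and by camera check the saucer, herb pots and feed bottle did not move.

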